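# Clear the force stand and zero its peak pointer

## Task

The push test of the printed link in the force stand is finished. Throw the stand's lever fully over to its far stop to take the load off; then turn the knob of the peak pointer back to its zero stop, and lay the tested link flat on the tray in the gap between the other two. Leave the three links as one straight, evenly spaced row, each square to the tray's back rim (the one away from the robot) with its end up against it, and leave the other things on the bench where they are.

Things in the scene. Friction and masses are not known exactly. Their poses are not given: they have to be found in the camera images.
- stand: Force stand fixed to the bench: pale grey-green bed 435 (y) x 150 mm with two steel rods along y. Origin on the bench, 18 mm to +y of the bed's middle; x across the bed away from the robot, y along it to the robot's left, z up. Dial gauge at the -y end, black carriage (top 111 mm high) at the +y end, the tested link between the gauge's sprung plunger and the carriage's anvil.
- rest (a point): Centre of the steel rest (30 mm wide) that the tested link lies on, 76 mm above the bench, at stand y = -25 mm. The rods, 45 mm either side of it, are 66 mm high at most. When the lever is thrown over, the carriage draws back 48 mm to +y and the plunger follows 5 mm, which may push the link along by as much.
- dial (a point): Centre of the dial's window, 118 mm above the bench, at stand y = -165 mm. The round gauge is 124 mm across and lies face up; the thin black needle under the peak pointer is the live one, at about 0.5 rad while loaded, back at zero when the lever is over.
- lever (a joint): Hand lever on the bed's side that faces the robot; swings in the stand's y-z plane about a shaft at stand x -90, y 80, z 50 mm and moves the carriage. Rad: 0 (start) = loaded, leaning 0.6 rad to -y (the gauge); grows as it swings to +y; 1.2 = far stop, leaning 0.6 rad to +y, carriage fully back. Stays where it is left; takes 5 to 12 N at the ball.
- lever_ball (a point): Centre of the black ball, 34 mm across, at the lever's end, 125 mm from the shaft, in the plane stand x = -100 mm; 153 mm above the bench at both ends of the swing, 175 mm midway. The arm below it is a rod 11 mm thick.
- peak (a joint): Peak (drag) pointer, turned by the black bar knob on the dial. Rad: 0 = zero stop, grows clockwise seen from above; turn anticlockwise to reset. Stays where it is left (0.03 N m). The bar lies along the pointer, a white line marks the pointer's half: its direction in the stand's frame is 2.356 rad (from x towards y) minus the value.
- peak_grip (a point): On the knob's axis, 142 mm above the bench: a good TCP height to grip it. The knob's bar is 46 mm long, 12 mm thick, from 119 to 146 mm height, 1 mm above the window.
- tested: The tested link, held in the stand at the start: light grey printed plastic block 90 x 36 x 30 mm with two bearing holes in its top, 80 g. Origin: centre of its underside; x along its 90 mm length (along the stand's y at the start), z up. Its middle 46 mm is open on top: side walls 4 mm thick, full 30 mm height.
- link_a: A like link lying on the left (+y) part of the tray, some 15 to 45 mm short of the back rim and askew. Same size and axes as tested.
- link_b: A like link lying on the right (-y) part of the tray, some 15 to 45 mm short of the back rim and askew. Same size and axes as tested.
- tray: Aluminium tray, fixed to the bench, 180 mm (its x) by 290 mm (its y), walls 4 mm thick and 16 mm high, floor 4 mm thick. Origin: centre of its underside; x points away from the robot to the back rim (inner face at x = +86 mm), y along the back rim to the robot's left. A link whose end touches the back rim has its origin at x = 41 mm, z = 4 mm.
- caliper: Bystander: steel slide caliper 210 mm long, 13 mm high, on the bench on the robot's side of the stand.
- servo: Bystander: black servo 62 x 34 x 52 mm, on the robot's side of the stand's gauge end.
- spool: Bystander: filament spool lying flat, 160 mm across, 54 mm high, behind the stand.
- forearm: Bystander: a longer white printed link with round ends, 160 mm long, 22 mm high, behind the tray.
- driver: Bystander: screwdriver 190 mm long, on the bench left of the tray.
- mug: Bystander: white mug 80 mm across, 90 mm high, to the right of the stand's gauge end.
Mind the look-alikes: they are no part of the job. Leave any brown or green look-alike of the tested alone.

How it is judged:
On the way, in this order (a step that is already met when the one before it is completed fails the run):
1. the lever is thrown over to its far stop (value of joint lever above 1.14 rad), for 0.2 s.
2. the peak pointer is back on its zero stop (value of joint peak below 0.06 rad), for 0.2 s.
At the end, for the whole second after the job is handed in: Lever above 1.14 rad, peak pointer below 0.06 rad; three links at rest, flat on the tray floor, square to the back rim within 0.1 rad, ends within 7 mm of it; the tested link 58 to 102 mm (centres) from each of the others, those at least 130 mm apart (value of joint lever above 1.14 rad and value of joint peak below 0.06 rad and x of tested in the frame of tray between 0.034 and 0.044 m and z of each of tested, link_a, link_b in the frame of tray below 0.012 m and angle between the x axis of each of tested, link_a, link_b and the x axis of tray, either way round below 0.1 rad and angle between each of tested, link_a, link_b's own z axis and vertical below 0.1 rad and linear speed of each of tested, link_a, link_b below 0.02 m/s and x of link_a in the frame of tray between 0.034 and 0.044 m and x of link_b in the frame of tray between 0.034 and 0.044 m and horizontal distance between tested and link_a between 0.058 and 0.102 m and horizontal distance between tested and link_b between 0.058 and 0.102 m and horizontal distance between link_a and link_b above 0.13 m); the robot touches nothing.
It fails at once if a bystander (caliper, servo, spool, long link, screwdriver or mug) is shifted by more than 30 mm (distance of any of caliper, servo, spool, forearm, driver, mug from where it was at the start of the episode above 0.03 m).
It also fails if it takes over 72 s, if anything falls off the work surface, if the arm or the gripper's body presses on something with over 40 N, if the wrist force passes 120 N, or if a joint passes its speed limit or range.

## Robot

A 6-joint arm with a two-finger parallel gripper is mounted at the origin on the work surface. World frame = base frame: x ahead of the robot, y to its left, z up, the work surface at z = 0. Lengths are in m, angles in rad, forces in N, time in s.
With the tool pointing down it reaches from about 0.3 to 0.85 m from the base axis. Payload 5.4 kg.
Tool frame: the origin (TCP) lies between the finger pads, 19 mm behind the fingertips; this is the grasp point; z points along the fingers, y is the line along which they close (so a half turn about z gives the same grasp; the last joint's range is limited). The gripper opens to 85 mm and grips with 20 to 120 N. Pads are 22 mm wide; open, the fingers measure 114 mm over their backs; the gripper's body (76 mm by 85 mm) begins 54 mm behind the grasp point. The pads swing forward as they close: fully open they stand 13 mm farther back than shut.
Start: joints at [0.956, 0.158, 1.597, -0, 1.386, -0.21], TCP at [0.226, 0.529, 0.25] pointing down, gripper open.
Joint ranges: [-2.91, 2.91], [-0.94, 2.29], [0.18, 2.7], [-1.29, 4.43], [0.17, 2.64], [-3, 3]. Speed limits (rad/s): [2.57, 2.57, 3.14, 3.14, 3.14, 3.14].

## Interface

Orientations are given as [roll, pitch, yaw] about the fixed x, y, z axes, in that order (R = Rz(yaw) Ry(pitch) Rx(roll)).
In Python, from rig import sense, viewer, order gives the robot as it stands.
- The arm moves only by the shell command python3 -m inch 'ROWS' [FORCE]. ROWS is JSON, a list of rows, each a list of 3 entries, a list of its own where there are three numbers: the shift along the tool's x, y, z as a fraction of full scale, then the turn, a rotation vector about the tool's x, y, z as a fraction of full scale, then the opening, from 0 (shut) to 1 (fully open). In form: [[[tx, ty, tz], [wx, wy, wz], grip], ...]. A call has 1 to 12 rows; each row is the pose to reach, as a shift and turn from the pose commanded when the call began, along the tool's axes at that moment; what a row does not reach only later rows make up. Full scale, the value 1, is 0.5 m for a shift and 1.5 rad for a turn. A row lasts 1/12 s, in which the tool goes at most 41.7 mm and 7.16 degrees, less where a joint would pass 70% of its speed; a pose out of reach is approached as far as the arm can. A call with a number of a shift or a turn outside -1 to 1 is refused whole. A call with a gripper value outside its range is refused whole. The fingers move at their own pace and stop on an object; FORCE is the grip in N (left out, the last holds). Time passes only in rows, so rows that repeat a pose let the fingers close. It gives the time, the measured TCP pose, the force, the opening and the grip force at its end, in the units of the state.
- sense(): the state, without advancing time (a new reading comes with each control period).
- viewer.grab_frame(name): name is "scene" or "side" or "wrist"; returns the picture (480x640x3 uint8, red, green, blue); there is no depth.
- viewer.camera_model(name): a dict with "vertical_fov" (degrees; the focal length in pixels is half the picture's height over the tangent of half this angle, whatever the lens; pixels are square), "cx", "cy" (the principal point, pixels), "distortion" ([k1, k2, p1, p2, k3] as OpenCV has them; the pictures are not rectified), "R" (3x3) and "t" (3): a world point X has camera coordinates R X + t. Camera axes: x right, y down, z forward; pixel columns grow to the right and rows downward; lengths in m; the calibration is good to about 2 mm. A picture is of the moment at which its call begins: read the wrist's pose just before it. camera_model takes no time and is no camera call; for the wrist camera it gives the pose at the moment of the call.
- order.finish_job(): hands the job in; it is judged then, once.
Trained networks look in the newest picture that a camera, given by its name, has taken for a name from the list of things; names that differ only in an ending like _2 or _b are one class to them, and where a whole thing is asked for, a point or a joint stands for the part that bears it (a point fixed in the world has none). Each returns a list of dicts, best first, with "confidence" (0 to 1); they miss things now and then, are a little off and sometimes report something else, mostly with a low value. They report only what shows in the picture. A call takes as long as a camera call. They do not tell look-alikes from the thing itself.
- viewer.recognise(camera, target): "point" ([column, row] in pixels, amid what is visible of it).
The state is a dict: "time": time; "joint_pos": joint angles; "qvel": joint speeds; "joint_torque": joint torques, N m; "eef_pos": TCP position; "tcp_rot": TCP orientation; "contact_force": force on the tool from outside, world axes, zero at the start; "moment": the same for the moment, N m; "gripper_width": finger opening in m; "grip_force": force on a finger pad.
Only numpy, scipy, OpenCV 4.12 (cv2) and the standard library are available. Lean on these libraries where they do the work, as an engineer would, in place of code of your own. Each camera call takes 0.05 s, during which the arm holds its last target. There are 200 camera calls.

## Working session

There is one attempt and no reset: what is moved stays moved. The work goes in short steps, Python scripts to look and compute and a shell command to move; the robot and the scene stay as the last step left them, time stands still between calls to the robot, and variables do not carry over. Pictures are saved under pics/ and viewed, at most 10 in all, crops included, and the job is handed in when it is done.

```bash
mkdir -p pics; ls; cat > h.py <<'E'
import numpy as np, cv2, json
from rig import sense, viewer, order
from scipy.spatial.transform import Rotation as Rn
def cam(n):
    m=viewer.camera_model(n); f=240/np.tan(np.radians(m["vertical_fov"])/2)
    return np.array([[f,0,m["cx"]],[0,f,m["cy"]],[0,0,1.]]),np.array(m["distortion"],float),np.array(m["R"]),np.array(m["t"])
def onz(c,px,z):
    K,d,R,t=c; u=cv2.undistortPoints(np.array(px,float).reshape(-1,1,2),K,d).reshape(-1,2)
    r=np.c_[u,np.ones(len(u))]@R; o=-R.T@t
    return o+r*((z-o[2])/r[:,2])[:,None]
def proj(c,X):
    K,d,R,t=c; return cv2.projectPoints(np.array(X,float).reshape(-1,3),cv2.Rodrigues(R)[0],t,K,d)[0].reshape(-1,2)
def tri(cs,ps):
    A=np.zeros((3,3));b=np.zeros(3)
    for c,p in zip(cs,ps):
        o=-c[2].T@c[3]; q=onz(c,p,0.)[0]-o; q/=np.linalg.norm(q); M=np.eye(3)-np.outer(q,q); A+=M;b+=M@o
    return np.linalg.solve(A,b)
def grab(n,fn=None):
    c=cam(n); im=viewer.grab_frame(n)
    if fn: cv2.imwrite("pics/"+fn,cv2.cvtColor(im,cv2.COLOR_RGB2BGR))
    return c,im
def rows(X,yaw=None):
    """shift fractions (and turn) to a world TCP point, tool as now"""
    s=sense(); R=Rn.from_euler("xyz",s["tcp_rot"]); print("shift",np.round(R.inv().apply(np.array(X)-s["eef_pos"])/.5,4))
    if yaw is not None:
        T=Rn.from_euler("xyz",[np.pi,0,yaw]); print("turn",np.round((R.inv()*T).as_rotvec()/1.5,4))
E
python3 - <<'E'
from h import *
s=sense(); print({k:np.round(v,3).tolist() for k,v in s.items()})
for n in ["scene","side","wrist"]:
    c,im=grab(n,n+"0.png"); print(n,np.round(-c[2].T@c[3],3),np.round(c[2][2],2),c[0][0,0])
    if n!="wrist":
        for t in ["stand","rest","dial","lever_ball","peak_grip","tested","link_a","tray","caliper","servo"]:
            print(t,[(np.round(d["point"]).tolist(),round(d["confidence"],2)) for d in viewer.recognise(n,t)][:5])
E
```

```text
pics
{'time': 0.0, 'joint_pos': [0.956, 0.159, 1.598, 0.0, 1.386, -0.21], 'qvel': [-0.001, 0.001, 0.0, 0.0, -0.001, 0.001], 'joint_torque': [0.001, -39.6, -33.143, -0.0, 0.008, -0.0], 'eef_pos': [0.226, 0.528, 0.249], 'tcp_rot': [-3.14, -0.0, 2.737], 'contact_force': [-1.305, -0.338, -0.187], 'moment': [0.005, -0.014, 0.023], 'grip_force': 0.0, 'gripper_width': 0.086}
scene [1.117 0.571 1.232] [-0.43 -0.41 -0.8 ] 607.9863765134945
stand [([248.0, 226.0], 0.61)]
rest [([249.0, 225.0], 0.73), ([200.0, 167.0], 0.28)]
dial [([252.0, 225.0], 0.64)]
lever_ball [([280.0, 190.0], 0.78), ([251.0, 228.0], 0.65)]
peak_grip [([204.0, 167.0], 0.63), ([368.0, 397.0], 0.53)]
tested [([353.0, 234.0], 0.86), ([238.0, 204.0], 0.7), ([368.0, 400.0], 0.66), ([286.0, 134.0], 0.6)]
link_a [([437.0, 370.0], 0.84), ([376.0, 332.0], 0.55), ([283.0, 188.0], 0.54), ([367.0, 400.0], 0.18)]
tray [([410.0, 347.0], 0.95)]
caliper [([294.0, 195.0], 0.57), ([283.0, 189.0], 0.53), ([204.0, 166.0], 0.34)]
servo [([239.0, 154.0], 0.55), ([294.0, 191.0], 0.53)]
side [-0.059 -0.609  0.943] [ 0.48  0.54 -0.69] 497.47061529518277
stand [([423.0, 311.0], 0.82)]
rest []
dial [([425.0, 312.0], 0.57), ([431.0, 410.0], 0.23)]
lever_ball [([361.0, 280.0], 0.9), ([466.0, 319.0], 0.68)]
peak_grip [([420.0, 310.0], 0.16)]
tested [([293.0, 291.0], 0.83), ([416.0, 285.0], 0.72), ([359.0, 456.0], 0.69)]
link_a [([250.0, 190.0], 0.61), ([293.0, 212.0], 0.57)]
tray [([271.0, 208.0], 0.87)]
caliper [([358.0, 359.0], 0.59)]
servo [([430.0, 410.0], 0.71), ([445.0, 250.0], 0.58)]
wrist [0.161 0.558 0.374] [ 0.26 -0.11 -0.96] 408.0870518513422
```

View pics/scene0.png

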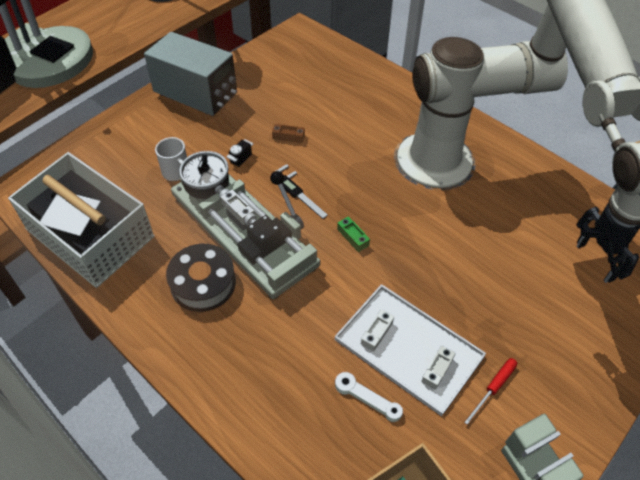

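View pics/side0.png

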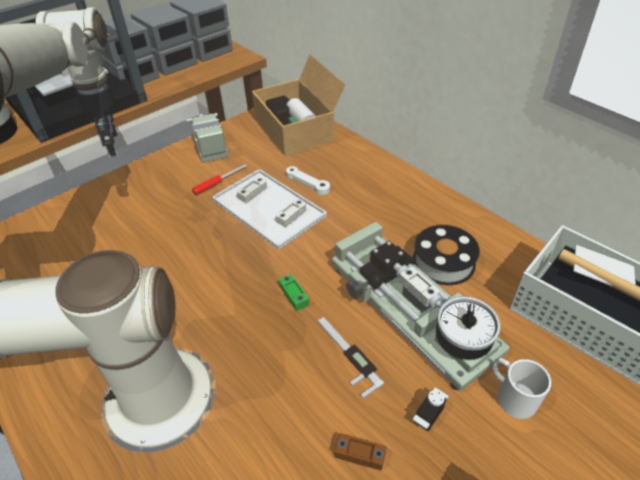

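The scene picture shows the tray (corners near (381,288), (485,354), (443,411), (336,338)), the stand with its dial at (205,170) and the lever ball near (278,178). In the side picture the dial is at (468,322) and the tray is at (270,208). I'll zoom in on these.

```bash
python3 - <<'E'
import cv2,numpy as np
a=cv2.imread("pics/scene0.png");b=cv2.imread("pics/side0.png")
r=lambda im,x,y,w,h,k:cv2.resize(im[y:y+h,x:x+w],None,fx=k,fy=k,interpolation=cv2.INTER_CUBIC)
A=r(a,165,140,160,160,2.5);B=r(a,330,270,160,150,2.5);C=r(b,320,220,200,170,2.);D=r(b,205,160,130,90,3)
o=np.zeros((600,800,3),np.uint8)
o=np.zeros((780,800,3),np.uint8);o[:400,:400]=A;o[:375,400:800]=B;o[400:740,:400]=C;o[400:670,400:790]=D
cv2.imwrite("pics/z1.png",o[:400]);cv2.imwrite("pics/z2.png",o[400:])
E
```

```text
(no output)
```

View pics/z1.png

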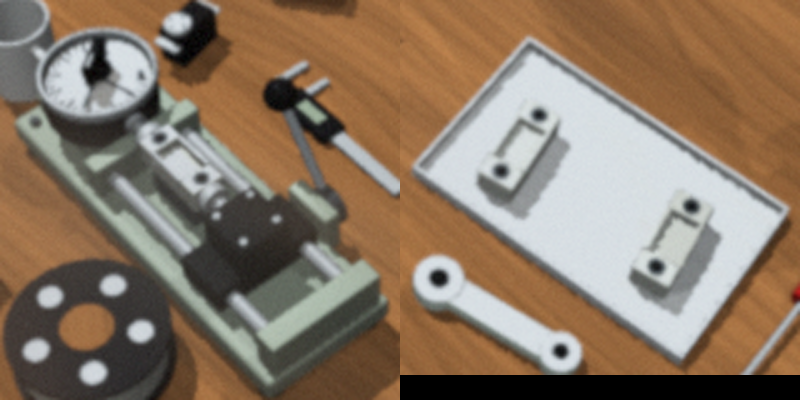

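View pics/z2.png

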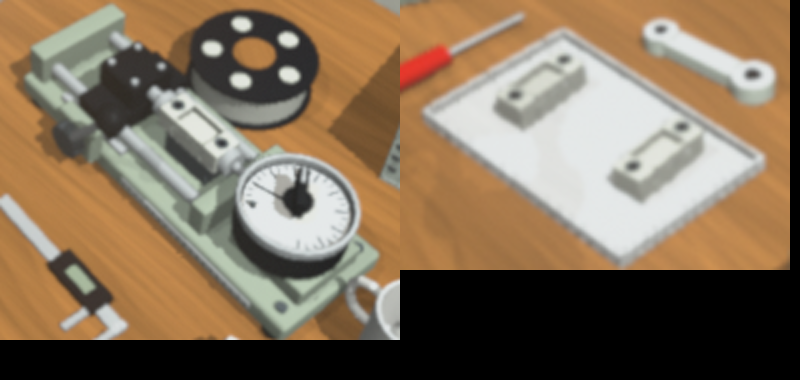

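The zoomed crops show the dial, lever ball, link holes and tray corners clearly. I'll triangulate them and then fit the poses.

```bash
python3 - <<'E'
from h import *
cs=[cam("scene"),cam("side")]
S=lambda u,v:[165+u/2.5,140+v/2.5]; T=lambda u,v:[330+(u-400)/2.5,270+v/2.5]
U=lambda u,v:[320+u/2,220+v/2]; V=lambda u,v:[205+(u-400)/3,160+v/3]
P=dict(dial=(S(97,73),U(297,205)),ball=(S(281,95),U(72,140)),tfar=(S(160,137),U(221,142)),tnear=(S(202,178),U(178,105)),
BL=(T(683,360),V(563,31)),BR=(T(416,167),V(765,158)),FR=(T(529,40),V(622,262)),FL=(T(788,210),V(424,112)),
a1=(T(691,206),V(515,95)),a2=(T(656,266),V(565,60)),b1=(T(540,115),V(633,166)),b2=(T(501,171),V(682,127)))
for k,p in P.items():
    z=dict(dial=.13,ball=.153,tfar=.106,tnear=.106).get(k,.016 if k[0] in"BF" else .034)
    print(k,np.round(tri(cs,p),3),[np.round(onz(c,q,z)[0],3) for c,q in zip(cs,p)])
E
```

```text
dial [ 0.533 -0.354  0.112] [array([ 0.542, -0.339,  0.13 ]), array([ 0.52, -0.36,  0.13])]
ball [ 0.427 -0.166  0.135] [array([ 0.451, -0.168,  0.153]), array([ 0.402, -0.163,  0.153])]
tfar [ 0.544 -0.247  0.107] [array([ 0.543, -0.247,  0.106]), array([ 0.545, -0.247,  0.106])]
tnear [ 0.55  -0.18   0.105] [array([ 0.55 , -0.179,  0.106]), array([ 0.55 , -0.181,  0.106])]
BL [0.597 0.461 0.01 ] [array([0.598, 0.462, 0.016]), array([0.593, 0.453, 0.016])]
BR [0.616 0.172 0.012] [array([0.615, 0.175, 0.016]), array([0.615, 0.167, 0.016])]
FR [0.438 0.16  0.007] [array([0.441, 0.164, 0.016]), array([0.435, 0.151, 0.016])]
FL [0.42  0.447 0.011] [array([0.422, 0.449, 0.016]), array([0.418, 0.441, 0.016])]
a1 [0.487 0.383 0.033] [array([0.487, 0.384, 0.034]), array([0.487, 0.382, 0.034])]
a2 [0.554 0.395 0.033] [array([0.554, 0.395, 0.034]), array([0.554, 0.393, 0.034])]
b1 [0.507 0.227 0.033] [array([0.507, 0.228, 0.034]), array([0.507, 0.225, 0.034])]
b2 [0.574 0.238 0.033] [array([0.574, 0.239, 0.034]), array([0.574, 0.236, 0.034])]
```

Both views agree with the given heights: the tested link is at (0.547,-0.214), the stand's y axis is tilted about 0.095 rad, and the ball is at (0.451,-0.17). Next I'll move to a hover beside the ball.

```bash
cat >> h.py <<'E'
so=np.array([.549,-.189]);sy=np.array([.095,.9955]);sx=np.array([.9955,-.095])
def st(x,y,z): return np.r_[so+x*sx+y*sy,z]
to=np.array([.518,.310]);tx=np.array([.9976,.07]);ty=np.array([-.07,.9976])
def tr(x,y,z): return np.r_[to+x*tx+y*ty,z]
E
python3 - <<'E'
from h import *
rows(st(-.1,-.05,.25),1.476); print(st(-.1,-.05,.25))
E
```

```text
shift [-0.9981 -1.2212 -0.    ]
turn [-0.      0.      0.8405]
[ 0.4447   -0.229275  0.25    ]
```

```bash
python3 -m inch '[[[-0.1,-0.12,0],[0,0,0.08],0],[[-0.2,-0.24,0],[0,0,0.16],0],[[-0.5,-0.61,0],[0,0,0.84],0],[[-0.5,-0.61,0],[0,0,0.84],0],[[-0.5,-0.61,0],[0,0,0.84],0],[[-0.5,-0.61,0],[0,0,0.84],0],[[-0.5,-0.61,0],[0,0,0.84],0],[[-0.5,-0.61,0],[0,0,0.84],0],[[-0.5,-0.61,0],[0,0,0.84],0],[[-0.5,-0.61,0],[0,0,0.84],0],[[-0.5,-0.61,0],[0,0,0.84],0],[[-0.5,-0.61,0],[0,0,0.84],0]]'; python3 -c "
from h import *
rows(st(-.1,-.05,.25),1.476)"
```

```text
time: 2.15
eef_pos: [0.3364, 0.149, 0.2502]
tcp_rot: [3.141, -0.0, 1.474]
contact_force: [-0.3, 0.4, 0.9]
gripper_width: 0.0002
grip_force: 0.0
shift [-7.322e-01  2.885e-01  2.000e-04]
turn [ 0.0003 -0.0003 -0.0012]
```

```bash
python3 -m inch '[[[-0.73,0.288,0],[0,0,0],0],[[-0.73,0.288,0],[0,0,0],0],[[-0.73,0.288,0],[0,0,0],0],[[-0.73,0.288,0],[0,0,0],0],[[-0.73,0.288,0],[0,0,0],0],[[-0.73,0.288,0],[0,0,0],0],[[-0.73,0.288,0],[0,0,0],0],[[-0.73,0.288,0],[0,0,0],0],[[-0.73,0.288,0],[0,0,0],0],[[-0.73,0.288,0],[0,0,0],0],[[-0.73,0.288,0],[0,0,0],0],[[-0.73,0.288,0],[0,0,0],0]]'; python3 - <<'E'
from h import *
s=sense(); c,im=grab("wrist","w1.png"); print(np.round(s["eef_pos"],3),np.round(-c[2].T@c[3],3))
print(np.round(proj(c,[st(-.1,.0094,.153),st(0,-.165,.118),st(0,-.165,.142),st(0,-.025,.106)])))
E
```

```text
time: 3.15
eef_pos: [0.4458, -0.2264, 0.2495]
tcp_rot: [-3.141, -0.001, 1.479]
contact_force: [-0.8, 0.0, 0.2]
gripper_width: -0.0001
grip_force: 0.0
[ 0.446 -0.226  0.249] [ 0.454 -0.154  0.374]
[[317. 156.]
 [451. 393.]
 [461. 414.]
 [466. 204.]]
```

View pics/w1.png

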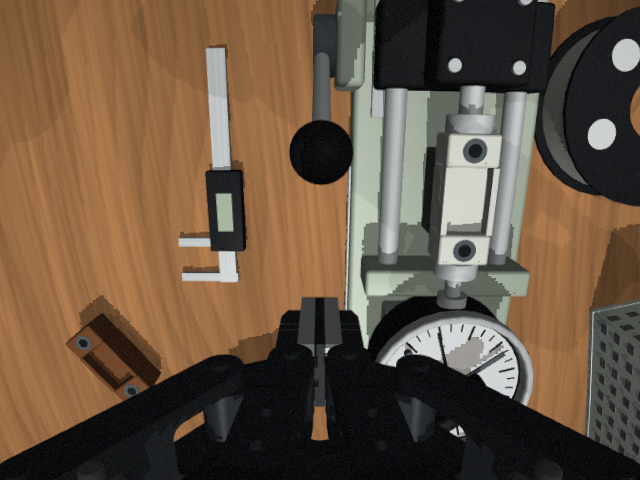

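The ball is at (321,152) and the link holes are at (475,151) and (464,250), all within about 2 mm of prediction. Now I'll go down and push the lever over.

```bash
python3 -m inch '[[[0,0,0.08],[0,0,0],0],[[0,0,0.16],[0,0,0],0],[[0,0,0.178],[0,0,0],0],[[0.05,0,0.178],[0,0,0],0],[[0.08,0,0.178],[0,0,0],0],[[0.11,0,0.178],[0,0,0],0],[[0.14,0,0.178],[0,0,0],0],[[0.17,0,0.178],[0,0,0],0],[[0.2,0,0.178],[0,0,0],0],[[0.23,0,0.178],[0,0,0],0],[[0.26,0,0.178],[0,0,0],0],[[0.29,0,0.178],[0,0,0],0]]'; python3 -m inch '[[[0.02,0,0],[0,0,0],0],[[0.03,0,0],[0,0,0],0],[[0.036,0,0],[0,0,0],0],[[0.042,0,0],[0,0,0],0],[[0.042,0,0],[0,0,0],0]]'; python3 -c "
from h import *
c,im=grab('wrist','w2.png'); print([ (d['point'],d['confidence']) for d in viewer.recognise('wrist','lever_ball')], proj(c,[st(-.1,.1506,.153)]),sense()['eef_pos'])
s=sense(); print((s['eef_pos'][:2]-so)@sy)"
```

```text
time: 4.2
eef_pos: [0.4602, -0.0831, 0.1633]
tcp_rot: [3.137, 0.005, 1.479]
contact_force: [1.8, -8.6, -6.8]
gripper_width: 0.0001
grip_force: 4.1
time: 4.62
eef_pos: [0.4599, -0.0614, 0.1613]
tcp_rot: [-3.14, 0.003, 1.48]
contact_force: [-1.0, -5.8, -3.4]
gripper_width: -0.0
grip_force: 2.7
[([330.9, 263.9], 0.91)] [[319.64568867 249.07506593]] [ 0.45987008 -0.06146357  0.16135582]
0.11849517687268545
```

```bash
python3 -m inch '[[[0.006,0,0],[0,0,0],0],[[0.012,0,0],[0,0,0],0],[[0.012,0,0],[0,0,0],0],[[0.012,0,0],[0,0,0],0]]';  python3 -m inch '[[[0.004,0,0],[0,0,0],0],[[0.008,0,0],[0,0,0],0],[[0.008,0,0],[0,0,0],0],[[0.008,0,0],[0,0,0],0]]'
```

```text
time: 5.05
eef_pos: [0.46, -0.0559, 0.161]
tcp_rot: [-3.139, 0.003, 1.48]
contact_force: [-2.1, -6.0, -5.7]
gripper_width: 0.0003
grip_force: 3.4
time: 5.38
eef_pos: [0.4601, -0.0551, 0.1611]
tcp_rot: [-3.139, 0.01, 1.48]
contact_force: [-5.5, -20.6, -7.4]
gripper_width: 0.0001
grip_force: 10.1
```

The lever is on its stop: the force jumped to 20 N with almost no motion. I'll back off, rise and look at the dial.

```bash
python3 -m inch '[[[-0.05,0,0],[0,0,0],0],[[-0.05,0,-0.08],[0,0,0],0],[[-0.05,0,-0.16],[0,0,0],0],[[-0.1,0,-0.19],[0,0,0],1],[[-0.7,0.2,-0.19],[0,0,0],1],[[-0.7,0.2,-0.19],[0,0,0],1],[[-0.7,0.2,-0.19],[0,0,0],1],[[-0.7,0.2,-0.19],[0,0,0],1],[[-0.7,0.2,-0.19],[0,0,0],1],[[-0.7,0.2,-0.19],[0,0,0],1],[[-0.7,0.2,-0.19],[0,0,0],1],[[-0.7,0.2,-0.19],[0,0,0],1]]';  python3 -m inch '[[[0,0,0],[0,0,0],1],[[0,0,0],[0,0,0],1]]'; python3 - <<'E'
from h import *
c,im=grab("wrist","w3.png")
print(np.round(proj(c,[st(-.1,.1506,.153),st(0,-.165,.118),st(0,-.165,.146),st(0,-.025,.106)])))
E
```

```text
time: 6.38
eef_pos: [0.5291, -0.4121, 0.2573]
tcp_rot: [3.141, 0.002, 1.477]
contact_force: [-0.0, 0.4, 0.2]
gripper_width: 0.0853
grip_force: 0.0
time: 6.55
eef_pos: [0.5289, -0.4095, 0.2568]
tcp_rot: [3.141, -0.0, 1.477]
contact_force: [-0.1, 0.4, -0.1]
gripper_width: 0.0854
grip_force: 0.0
[[ 189. -210.]
 [ 317.  151.]
 [ 316.  155.]
 [ 317.  -86.]]
```

View pics/w3.png

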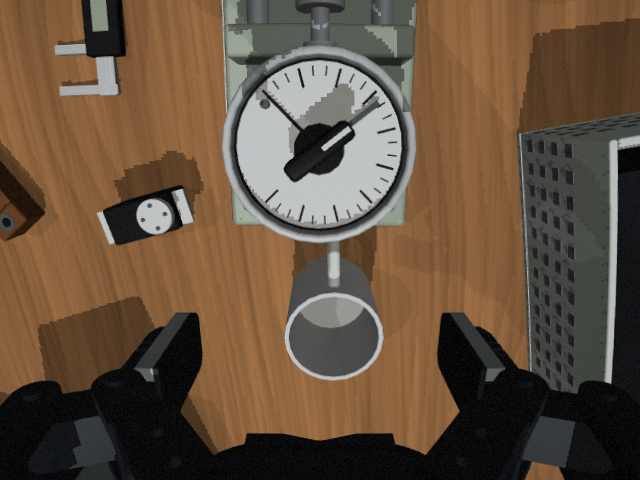

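The live needle is at zero. The knob axis is at (320,151), with the bar from (290,173) to (350,130) and the pointer tip at (378,100). That puts the peak value at about 1.64 rad. The stand's origin needs a shift of about 2 mm.

```bash
echo "so=so+.0023*sx+.002*sy" >> h.py; python3 - <<'E'
from h import *
c,im=grab("wrist")
p=onz(c,[[378,100],[320,151],[290,173],[350,130],[265,92]],.13); 
for i in (0,3,4): d=p[i,:2]-p[2 if i==3 else 1,:2]; print(np.arctan2(d[1],d[0]))
rows(st(0,-.165,.21),.616); rows(st(0,-.165,.142),.616)
E
```

```text
0.62419870908158
0.5225938428281879
2.2342590287534176
shift [0.1139 0.0031 0.0939]
turn [ 1.000e-04 -3.000e-04  5.752e-01]
shift [0.1138 0.0031 0.2299]
turn [ 1.000e-04 -3.000e-04  5.752e-01]
```

```bash
python3 -m inch '[[[0.08,0,0],[0,0,0.08],0.5],[[0.114,0.003,0.09],[0,0,0.58],0.5],[[0.114,0.003,0.09],[0,0,0.58],0.5],[[0.114,0.003,0.09],[0,0,0.58],0.5],[[0.114,0.003,0.09],[0,0,0.58],0.5],[[0.114,0.003,0.09],[0,0,0.58],0.5],[[0.114,0.003,0.09],[0,0,0.58],0.5],[[0.114,0.003,0.09],[0,0,0.58],0.5],[[0.114,0.003,0.16],[0,0,0.58],0.5],[[0.114,0.003,0.2],[0,0,0.58],0.5],[[0.114,0.003,0.23],[0,0,0.58],0.5],[[0.114,0.003,0.23],[0,0,0.58],0.5]]' 25; python3 -m inch '[[[0,0,0],[0,0,0],0],[[0,0,0],[0,0,0],0],[[0,0,0],[0,0,0],0],[[0,0,0],[0,0,0],0],[[0,0,0],[0,0,0],0]]' 25
```

```text
time: 7.65
eef_pos: [0.5336, -0.35, 0.1372]
tcp_rot: [-3.134, 0.001, 0.612]
contact_force: [-0.8, 0.3, -0.3]
gripper_width: 0.0428
grip_force: 0.0
time: 8.07
eef_pos: [0.535, -0.3521, 0.1432]
tcp_rot: [-3.139, 0.0, 0.608]
contact_force: [-6.2, 6.1, 7.0]
gripper_width: 0.0112
grip_force: 28.4
```

```bash
python3 -m inch '[[[0,0,0],[0,0,-0.07],0],[[0,0,0],[0,0,-0.15],0],[[0,0,0],[0,0,-0.23],0],[[0,0,0],[0,0,-0.31],0],[[0,0,0],[0,0,-0.39],0],[[0,0,0],[0,0,-0.47],0],[[0,0,0],[0,0,-0.55],0],[[0,0,0],[0,0,-0.63],0],[[0,0,0],[0,0,-0.71],0],[[0,0,0],[0,0,-0.79],0],[[0,0,0],[0,0,-0.87],0],[[0,0,0],[0,0,-0.95],0]]'; python3 -m inch '[[[0,0,0],[0,0,-0.05],0],[[0,0,0],[0,0,-0.1],0],[[0,0,0],[0,0,-0.14],0],[[0,0,0],[0,0,-0.14],0],[[0,0,0],[0,0,-0.14],0]]'; python3 -c "
from h import *
s=sense();print(s['moment'],s['contact_force'],s['tcp_rot'],s['gripper_width'])"
```

```text
time: 9.07
eef_pos: [0.5338, -0.3516, 0.1432]
tcp_rot: [-3.139, -0.005, 2.039]
contact_force: [-11.7, 8.1, 10.2]
gripper_width: 0.0114
grip_force: 28.9
time: 9.48
eef_pos: [0.5336, -0.3518, 0.1432]
tcp_rot: [-3.14, -0.006, 2.244]
contact_force: [-11.8, 7.9, 10.1]
gripper_width: 0.0116
grip_force: 28.9
[1.33115674 1.86816056 0.00933943] [-11.79210752   7.85735505  10.11130251] [-3.13971513 -0.00557938  2.24361236] 0.011602987471723227
```

```bash
python3 -m inch '[[[0,0,0],[0,0,-0.02],0],[[0,0,0],[0,0,-0.04],0],[[0,0,0],[0,0,-0.06],0],[[0,0,0],[0,0,-0.06],0],[[0,0,0],[0,0,-0.06],0]]'; python3 -c "
from h import *
s=sense();print(s['moment'],s['gripper_width'])"
```

```text
time: 9.9
eef_pos: [0.5335, -0.3518, 0.1432]
tcp_rot: [-3.141, -0.006, 2.33]
contact_force: [-11.9, 8.2, 10.5]
gripper_width: 0.0114
grip_force: 46.8
[ 1.33868288  1.89449612 -1.13999348] 0.011394202255317901
```

The zero stop is reached: the moment jumped to -1.1 N m. I'll release and rise for one view of both the dial and the link.

```bash
python3 -m inch '[[[0,0,0],[0,0,0],0.5],[[0,0,0],[0,0,0],0.5],[[0,0,0],[0,0,0],0.5],[[0,0,-0.07],[0,0,0],0.5],[[0,0,-0.14],[0,0,0],1],[[0,0,-0.4],[0,0,0.57],1],[[0,0,-0.4],[0,0,0.57],1],[[0,0,-0.4],[0,0,0.57],1],[[0,0,-0.4],[0,0,0.57],1],[[0,0,-0.4],[0,0,0.57],1],[[0,0,-0.4],[0,0,0.57],1],[[0,0,-0.4],[0,0,0.57],1]]'; python3 -m inch '[[[0,0,0],[0,0,0],1],[[0,0,0],[0,0,0],1],[[0,0,0],[0,0,0],1]]'; python3 - <<'E'
from h import *
s=sense();c,im=grab("wrist","w4.png"); print(s["eef_pos"])
print(np.round(proj(c,[st(0,-.165,.146),st(0,-.025,.106),st(-.1,.1506,.153)])))
E
```

```text
time: 10.9
eef_pos: [0.5357, -0.3534, 0.3421]
tcp_rot: [3.14, 0.001, 1.471]
contact_force: [-0.2, -0.5, 0.4]
gripper_width: 0.0856
grip_force: 0.0
time: 11.15
eef_pos: [0.5354, -0.3532, 0.3412]
tcp_rot: [3.141, 0.0, 1.48]
contact_force: [-0.0, 0.8, 0.5]
gripper_width: 0.0853
grip_force: 0.0
[ 0.53544931 -0.35324368  0.34122797]
[[ 319.  216.]
 [ 319.   37.]
 [ 173. -234.]]
```

View pics/w4.png

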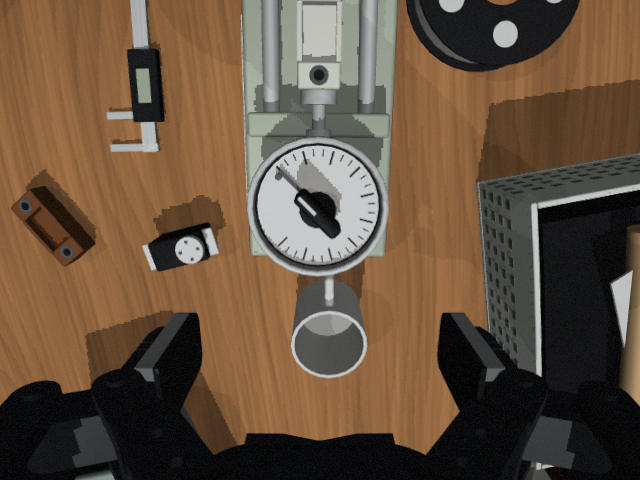

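The peak pointer (tip at (277,170)) is at the zero mark. The link's near hole is at (319,75). Now I'll locate the link and work out the grasp.

```bash
python3 - <<'E'
from h import *
c=cam("wrist"); p=onz(c,[[319,75],[319,90],[298,62],[341,62]],.106)
print(np.round([[ (q[:2]-so)@sx,(q[:2]-so)@sy] for q in p],4))
rows(st(0,-.03,.16),1.476)
E
```

```text
[[-0.0002 -0.0543]
 [-0.0002 -0.0662]
 [-0.0175 -0.0441]
 [ 0.0178 -0.044 ]]
shift [0.2737 0.0013 0.3622]
turn [0.0002 0.0001 0.0021]
```

```bash
python3 -m inch '[[[0.08,0,0.03],[0,0,0],0.7],[[0.16,0,0.1],[0,0,0],0.7],[[0.24,0,0.16],[0,0,0],0.7],[[0.292,0.001,0.24],[0,0,0],0.7],[[0.292,0.001,0.32],[0,0,0],0.7],[[0.292,0.001,0.38],[0,0,0],0.7],[[0.292,0.001,0.42],[0,0,0],0.7],[[0.292,0.001,0.45],[0,0,0],0.7],[[0.292,0.001,0.475],[0,0,0],0.7],[[0.292,0.001,0.485],[0,0,0],0.7],[[0.292,0.001,0.485],[0,0,0],0.7]]' 30; python3 -m inch '[[[0,0,0],[0,0,0],0],[[0,0,0],[0,0,0],0],[[0,0,0],[0,0,0],0],[[0,0,0],[0,0,0],0],[[0,0,0],[0,0,0],0]]' 30
```

```text
time: 12.12
eef_pos: [0.5493, -0.2079, 0.0979]
tcp_rot: [-3.141, -0.0, 1.477]
contact_force: [-0.2, -0.1, -0.6]
gripper_width: 0.06
grip_force: 0.0
time: 12.53
eef_pos: [0.5507, -0.2088, 0.1005]
tcp_rot: [3.138, 0.002, 1.477]
contact_force: [-0.1, -0.4, 5.5]
gripper_width: 0.0352
grip_force: 32.3
```

```bash
python3 -m inch '[[[0,0,-0.05],[0,0,0],0],[[0,0,-0.11],[0,0,0],0],[[0,0,-0.18],[0,0,0],0],[[0.03,0,-0.24],[0,0,0],0],[[0.1,-0.03,-0.28],[0,0,0.05],0],[[0.17,-0.05,-0.28],[0,0,0.12],0],[[0.24,-0.08,-0.28],[0,0,0.19],0],[[0.31,-0.1,-0.28],[0,0,0.26],0],[[0.38,-0.13,-0.28],[0,0,0.33],0],[[0.45,-0.15,-0.28],[0,0,0.4],0],[[0.52,-0.17,-0.28],[0,0,0.47],0],[[0.59,-0.2,-0.28],[0,0,0.54],0]]'; python3 -c "
from h import *
rows(tr(-.08,0,.24),.07)"
```

```text
time: 13.53
eef_pos: [0.4773, 0.0967, 0.2388]
tcp_rot: [3.141, -0.001, 0.661]
contact_force: [0.7, 0.2, -0.9]
gripper_width: 0.0356
grip_force: 31.5
shift [ 0.1934 -0.3759 -0.0025]
turn [ 2.000e-04 -7.000e-04  3.941e-01]
```

```bash
python3 -m inch '[[[0.03,-0.06,0],[0,0,0.07],0],[[0.06,-0.12,0],[0,0,0.14],0],[[0.09,-0.18,0],[0,0,0.2],0],[[0.12,-0.24,0],[0,0,0.26],0],[[0.15,-0.3,0],[0,0,0.32],0],[[0.18,-0.35,0],[0,0,0.37],0],[[0.193,-0.376,-0.002],[0,0,0.394],0],[[0.193,-0.376,-0.002],[0,0,0.394],0],[[0.193,-0.376,-0.002],[0,0,0.394],0]]'; python3 - <<'E'
from h import *
s=sense();c,im=grab("wrist","w5.png"); print(s["eef_pos"],s["tcp_rot"])
print(np.round(proj(c,[tr(.086,.141,.016),tr(.086,-.141,.016),tr(.086,0,.004)])))
E
```

```text
time: 14.28
eef_pos: [0.4369, 0.3029, 0.2395]
tcp_rot: [3.141, 0.0, 0.079]
contact_force: [0.3, -0.7, -0.1]
gripper_width: 0.0354
grip_force: 31.4
[0.43688018 0.30289397 0.23945145] [3.14109619e+00 6.73015262e-05 7.85036789e-02]
[[141.   2.]
 [499.   5.]
 [320.   3.]]
```

View pics/w5.png

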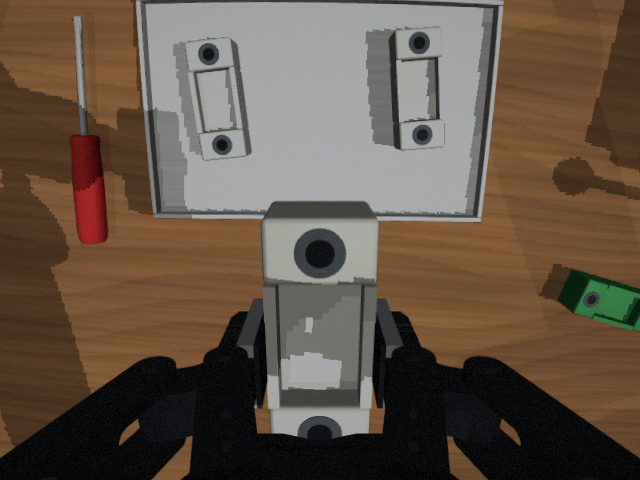

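The back rim is at row 2 or 3 and the front wall at row 218. The left link's holes are at (208,54) and (222,145), the right link's at (419,43) and (422,134), and the held link sits centred and square.

```bash
python3 - <<'E'
from h import *
c=cam("wrist")
f=lambda P,z:(lambda p:np.round(np.c_[(p[:,:2]-to)@tx,(p[:,:2]-to)@ty],4))(onz(c,P,z))
print("front rim outer",f([[155,218],[480,220]],.016),"back rim",f([[140,2],[500,4]],.016))
for n,P in dict(a=[[208,54],[222,145]],b=[[419,43],[422,134]]).items():
    p=f(P,.034); d=p[0]-p[1]; print(n,p.mean(0),np.arctan2(d[1],d[0]),np.linalg.norm(d))
h=onz(c,[[320,252],[320,430]],.2465)-sense()["eef_pos"]; print("held",h)
rows(tr(.036,0,.06),.07)
E
```

```text
front rim outer [[-0.0885  0.1437]
 [-0.0882 -0.1437]] back rim [[ 0.0862  0.1407]
 [ 0.0867 -0.1425]]
a [0.0093  0.07975] 0.10985011884713065 0.06841235268575406
b [ 0.0186 -0.0787] 0.09819067544141168 0.06732428982172779
held [[ 0.03610059  0.00309477  0.00711471]
 [-0.02984268 -0.002049    0.00711471]]
shift [ 0.2345 -0.0029  0.3587]
turn [0.0004 0.0001 0.0047]
```

```bash
python3 -m inch '[[[0.07,0,0.03],[0,0,0.005],0],[[0.14,-0.001,0.1],[0,0,0.005],0],[[0.2,-0.003,0.17],[0,0,0.005],0],[[0.222,-0.003,0.24],[0,0,0.005],0],[[0.222,-0.003,0.3],[0,0,0.005],0],[[0.222,-0.003,0.35],[0,0,0.005],0],[[0.222,-0.003,0.38],[0,0,0.005],0],[[0.222,-0.003,0.4],[0,0,0.005],0],[[0.222,-0.003,0.41],[0,0,0.005],0],[[0.222,-0.003,0.417],[0,0,0.005],0],[[0.222,-0.003,0.417],[0,0,0.005],0]]'; python3 -c "
from h import *
rows(tr(.039,0,.029),.07)"
```

```text
time: 15.25
eef_pos: [0.5484, 0.3122, 0.0316]
tcp_rot: [-3.141, -0.001, 0.068]
contact_force: [-0.1, 0.7, -0.2]
gripper_width: 0.0352
grip_force: 31.5
shift [0.0171 0.0001 0.0053]
turn [-0.0001 -0.0007 -0.0014]
```

```bash
python3 -m inch '[[[0,0,0.003],[0,0,0],0],[[0,0,0.005],[0,0,0],0],[[0,0,0.005],[0,0,0],0]]'; python3 -m inch '[[[0.006,0,0],[0,0,0],0],[[0.012,0,0],[0,0,0],0],[[0.015,0,0],[0,0,0],0],[[0.015,0,0],[0,0,0],0]]'
```

```text
time: 15.5
eef_pos: [0.5483, 0.3127, 0.0294]
tcp_rot: [-3.141, -0.001, 0.069]
contact_force: [-0.2, -0.8, -0.7]
gripper_width: 0.0357
grip_force: 31.5
time: 15.83
eef_pos: [0.5559, 0.3131, 0.0288]
tcp_rot: [-3.141, -0.001, 0.068]
contact_force: [-0.1, 0.4, -0.5]
gripper_width: 0.0353
grip_force: 31.5
```

```bash
python3 -m inch '[[[0,0,0.003],[0,0,0],0],[[0.003,0,0.006],[0,0,0],0],[[0.003,0,0.006],[0,0,0],0]]'; python3 -m inch '[[[0.004,0,0],[0,0,0],0],[[0.004,0,0],[0,0,0],0],[[0.004,0,0],[0,0,0],0]]'
```

```text
time: 16.08
eef_pos: [0.556, 0.3131, 0.0284]
tcp_rot: [3.14, 0.004, 0.069]
contact_force: [-12.0, -4.6, 22.9]
gripper_width: 0.0359
grip_force: 34.3
time: 16.33
eef_pos: [0.5571, 0.3135, 0.0284]
tcp_rot: [3.141, 0.005, 0.069]
contact_force: [-16.0, -3.6, 24.1]
gripper_width: 0.0353
grip_force: 34.5
```

Both the floor and the rim are in contact. I'll release and move to link_a.

```bash
python3 -m inch '[[[0,0,0],[0,0,0],0.5],[[0,0,0],[0,0,0],0.5],[[0,0,-0.004],[0,0,0],0.5],[[0,0,-0.05],[0,0,0],0.6],[[0,0,-0.12],[0,0,0],0.7],[[0,0,-0.12],[0,0,0],0.7],[[0,0,-0.12],[0,0,0],0.7]]'; python3 -c "
from h import *
rows(tr(.0093,.0798,.09),.18)"
```

```text
time: 16.92
eef_pos: [0.5609, 0.3139, 0.0883]
tcp_rot: [-3.14, -0.005, 0.068]
contact_force: [0.3, 0.3, -0.8]
gripper_width: 0.06
grip_force: 0.0
shift [-0.0677 -0.1578 -0.0036]
turn [-0.0007 -0.0037 -0.0746]
```

```bash
python3 -m inch '[[[-0.03,-0.07,0],[0,0,-0.03],0.7],[[-0.06,-0.14,0],[0,0,-0.07],0.7],[[-0.068,-0.158,0],[0,-0.004,-0.075],0.7],[[-0.068,-0.158,0],[0,-0.004,-0.075],0.7],[[-0.068,-0.158,0.05],[0,-0.004,-0.075],0.7],[[-0.068,-0.158,0.09],[0,-0.004,-0.075],0.7],[[-0.068,-0.158,0.115],[0,-0.004,-0.075],0.7],[[-0.068,-0.158,0.115],[0,-0.004,-0.075],0.7]]'; python3 -m inch '[[[0,0,0],[0,0,0],0],[[0,0,0],[0,0,0],0],[[0,0,0],[0,0,0],0],[[0,0,0],[0,0,0],0],[[0,0,0],[0,0,0],0]]' 25; python3 -c "
from h import *
rows(tr(.038,.079,.031),.07)"
```

```text
time: 17.58
eef_pos: [0.5172, 0.3872, 0.0236]
tcp_rot: [3.139, 0.013, 0.179]
contact_force: [-0.7, -1.3, -0.5]
gripper_width: 0.06
grip_force: 0.0
time: 18.0
eef_pos: [0.5202, 0.39, 0.0291]
tcp_rot: [-3.141, 0.004, 0.181]
contact_force: [-0.6, -0.5, 1.1]
gripper_width: 0.0356
grip_force: 26.3
shift [ 0.0599  0.0079 -0.004 ]
turn [-0.0003  0.0027  0.0739]
```

```bash
python3 -m inch '[[[0.01,0.001,0],[0,0,0.02],0],[[0.02,0.003,0],[0,0,0.04],0],[[0.03,0.004,0],[0,0,0.06],0],[[0.04,0.005,0],[0,0,0.074],0],[[0.05,0.007,0],[0,0,0.074],0],[[0.06,0.008,0],[0,0,0.074],0],[[0.06,0.008,0],[0,0,0.074],0]]'; python3 -m inch '[[[0.004,0,0],[0,0,0],0],[[0.008,0,0],[0,0,0],0],[[0.008,0,0],[0,0,0],0],[[0.008,0,0],[0,0,0],0]]'; python3 -c "
from h import *
s=sense(); print((s['eef_pos'][:2]-to)@tx)"
```

```text
time: 18.58
eef_pos: [0.5508, 0.3917, 0.0292]
tcp_rot: [-3.141, 0.004, 0.07]
contact_force: [0.8, 0.3, 5.3]
gripper_width: 0.0355
grip_force: 26.7
time: 18.92
eef_pos: [0.5532, 0.392, 0.0291]
tcp_rot: [-3.142, 0.007, 0.07]
contact_force: [-5.0, -0.5, 8.1]
gripper_width: 0.0354
grip_force: 27.1
0.040808724536197924
```

Contact with the rim at 5 N. I'll release and move on to link_b.

```bash
python3 -m inch '[[[0.003,0,0],[0,0,0],0],[[0.003,0,0],[0,0,0],0],[[0.003,0,0],[0,0,0],0.5],[[0.003,0,0],[0,0,0],0.5],[[0.003,0,-0.004],[0,0,0],0.5],[[0.003,0,-0.05],[0,0,0],0.6],[[0,0,-0.12],[0,0,0],0.7],[[0,0,-0.12],[0,0,0],0.7],[[0,0,-0.12],[0,0,0],0.7]]'; python3 -c "
from h import *
rows(tr(.0186,-.0787,.09),.168)"
```

```text
time: 19.67
eef_pos: [0.5562, 0.3924, 0.0911]
tcp_rot: [-3.14, -0.0, 0.07]
contact_force: [-0.4, -0.1, -0.3]
gripper_width: 0.0602
grip_force: 0.0
shift [-0.0504  0.3165  0.0017]
turn [-0.0013 -0.0001 -0.0655]
```

```bash
python3 -m inch '[[[-0.01,0.08,0],[0,0,-0.02],0.7],[[-0.03,0.16,0],[0,0,-0.04],0.7],[[-0.04,0.24,0],[0,0,-0.06],0.7],[[-0.05,0.3,0],[0,0,-0.066],0.7],[[-0.05,0.317,0],[0,0,-0.066],0.7],[[-0.05,0.317,0],[0,0,-0.066],0.7],[[-0.05,0.317,0.05],[0,0,-0.066],0.7],[[-0.05,0.317,0.09],[0,0,-0.066],0.7],[[-0.05,0.317,0.118],[0,0,-0.066],0.7],[[-0.05,0.317,0.118],[0,0,-0.066],0.7]]'; python3 -m inch '[[[0,0,0],[0,0,0],0],[[0,0,0],[0,0,0],0],[[0,0,0],[0,0,0],0],[[0,0,0],[0,0,0],0],[[0,0,0],[0,0,0],0]]' 25; python3 -c "
from h import *
rows(tr(.038,-.079,.031),.07)"
```

```text
time: 20.5
eef_pos: [0.5368, 0.2322, 0.025]
tcp_rot: [-3.141, 0.013, 0.17]
contact_force: [-0.5, 0.2, -0.6]
gripper_width: 0.0602
grip_force: 0.0
time: 20.92
eef_pos: [0.5405, 0.2319, 0.03]
tcp_rot: [-3.141, 0.004, 0.169]
contact_force: [0.2, 0.4, 1.3]
gripper_width: 0.0354
grip_force: 25.7
shift [ 0.0418  0.0032 -0.0021]
turn [-0.0002  0.0027  0.0659]
```

```bash
python3 -m inch '[[[0.01,0.001,0],[0,0,0.02],0],[[0.02,0.002,0],[0,0,0.04],0],[[0.03,0.003,0],[0,0,0.066],0],[[0.042,0.003,0],[0,0,0.066],0],[[0.042,0.003,0],[0,0,0.066],0]]'; python3 -m inch '[[[0.004,0,0],[0,0,0],0],[[0.009,0,0],[0,0,0],0],[[0.011,0,0],[0,0,0],0],[[0.011,0,0],[0,0,0],0]]'; python3 -c "
from h import *
s=sense(); print((s['eef_pos'][:2]-to)@tx)"
```

```text
time: 21.33
eef_pos: [0.562, 0.2338, 0.03]
tcp_rot: [3.142, 0.004, 0.07]
contact_force: [1.3, -0.0, 7.8]
gripper_width: 0.0354
grip_force: 26.6
time: 21.67
eef_pos: [0.5637, 0.2341, 0.03]
tcp_rot: [3.141, 0.013, 0.07]
contact_force: [-14.3, -1.8, 17.0]
gripper_width: 0.0353
grip_force: 27.6
0.04024645877225539
```

```bash
python3 -m inch '[[[0,0,0],[0,0,0],0.5],[[0,0,0],[0,0,0],0.5],[[0,0,-0.004],[0,0,0],0.5],[[0,0,-0.05],[0,0,0],0.6],[[0,0,-0.12],[0,0,0],0.7],[[-0.05,-0.03,-0.2],[0,0,0],0.7],[[-0.12,-0.08,-0.28],[0,0,0],0.7],[[-0.2,-0.12,-0.36],[0,0,0],0.7],[[-0.23,-0.16,-0.4],[0,0,0],0.7],[[-0.23,-0.16,-0.42],[0,0,0],0.7],[[-0.23,-0.16,-0.42],[0,0,0],0.7],[[-0.23,-0.16,-0.42],[0,0,0],0.7]]'; python3 - <<'E'
from h import *
c,im=grab("wrist","w6.png"); _,sc=grab("scene","s6.png")
a=cv2.imread("pics/w6.png")[:300]; b=cv2.imread("pics/s6.png")[120:420,160:500]
cv2.imwrite("pics/m6.png",cv2.resize(np.hstack([a,b]),None,fx=.8,fy=.8))
E
```

```text
time: 22.67
eef_pos: [0.4477, 0.3072, 0.2422]
tcp_rot: [-3.14, 0.0, 0.072]
contact_force: [0.1, -0.0, -0.7]
gripper_width: 0.0598
grip_force: 0.0
```

View pics/m6.png

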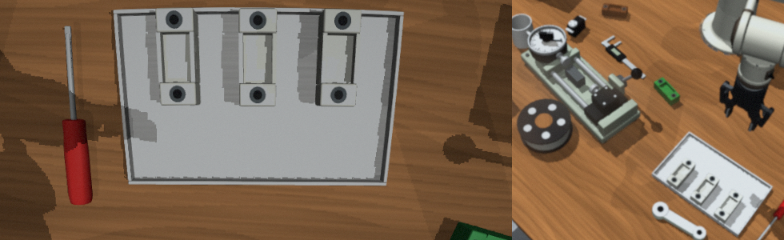

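All three links lie square against the back rim in an even row, with holes at about columns 175, 257 and 341 of this view. The lever is over and the bystanders are in place. One numeric check, then I'll hand in.

```bash
python3 - <<'E'
from h import *
c=cam("wrist"); ok=True
for n,P in dict(a=[[174,20],[177,94]],t=[[257,20],[257.5,95]],b=[[342.5,20],[339,95]]).items():
    p=onz(c,np.array(P)/.8,.034)[:,:2]; p=np.c_[(p-to)@tx,(p-to)@ty]; d=p[0]-p[1]; m=p.mean(0); a=np.arctan2(d[1],d[0])
    print(n,np.round(m,4),round(a,3)); ok&=.036<m[0]<.0435 and abs(a)<.05
print(ok)
if ok: print(order.finish_job())
E
```

```text
a [0.0393 0.077 ] -0.012
t [ 0.0381 -0.0006] 0.008
b [ 0.0388 -0.0799] 0.009
True
the job is handed in; nothing more can be done
None
```

The job is handed in: the lever is on its far stop, the peak pointer is at zero, and the three links lie square against the tray's back rim, 78 to 79 mm apart. The final pictures and measurements agree, and the bystanders look undisturbed, but the official result was not shown.

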